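Pin an actuator's fork to its load-cell eye

TASK

On the test rig, couple the linear actuator to its load cell: slide the rod's fork over the eye, take the thinner of the two clevis pins from the stand and pass it down through the fork's upper ear, the eye and the lower ear until its flange lies flat on the fork, then swing the keeper fully round over the flange so that the pin cannot come out. Feel for the eye's hole with a light touch, because the load cell must not get a hard push, and leave the thick pin and the tools lying about where they are.

Things in the scene. Friction and masses are not known exactly. Their poses are not given: they have to be found in the camera images.
- rig: Test rig on an aluminium plate 310 x 100 x 12 mm, fixed to the bench. Origin: under the plate's middle, on the bench. Its x axis is the rod's direction, from the actuator (at the -x end, 68 mm high, front at x = -34 mm, motor on the +y side) to the load cell on its angle plate (+x end, 76 mm high); z up. The rod's axis is 45 mm above the bench.
- eye_index (a point): Above the index line scribed on the rig's plate, on the rod's axis, at the height of the eye's top face (50 mm above the bench). The eye: rigid flat tongue 26 mm wide, 10 thick, with an 11.5 mm vertical hole and 27 mm of tongue beyond it towards the actuator. It is clamped in slots: its hole lies 4 to 24 mm from this line towards +x (y is true). Where is NOT measured: feel for it with the nose.
- fork (a joint): How far the rod is drawn out along the rig's x, m, 0 to 0.066. It slides by hand against about 3 N of friction and stays where left. At 0.036 the fork's holes stand over eye_index. The fork (26 mm wide, 33 mm high) has two ears, each 9 mm thick with a 12 mm hole, 15 mm apart; the eye goes between them with 2.5 mm above and below.
- fork_hole (a point): Centre of the hole at the top face of the fork's upper ear, 61.5 mm above the bench; axes as the rig's. The eye's top face lies 11.5 mm below this point.
- fork_neck (a point): Middle of the fork's square neck, 51 mm behind the hole (towards the actuator), on the rod's axis: 20 x 20 mm across, 22 mm long along the rod, top 55 mm above the bench. A good place to grip the rod from above with the fingers on its two sides.
- keeper (a joint): Keeper: flat steel latch 12 mm wide on a vertical pivot on the fork's top. 0 open (tongue out to the rig's -y side), 1.745 rad shut at its stop (tongue over the hole's rim); turns anticlockwise seen from above; stays where left (0.02 N m friction). Its underside runs 5.5 mm above the fork's top: it passes over the pin's 4 mm flange only when the pin is home.
- keeper_hinge (a point): On the keeper's turning axis, at its underside: 27 mm behind the fork's hole.
- keeper_post (a point): Middle of the upright thumb post (10 mm across, 9 to 25 mm above the fork's top) on the keeper's tail, 27 mm from the hinge axis, on the far side from the tongue. Seen from the hinge it stands 80 deg from the rig's +x towards +y at joint 0, and towards the rig's -x when shut.
- pin_thin: The clevis pin that fits: shank 10 mm across, 40 mm long with a 2 mm tapered nose (7.5 mm at its end), flange 26 mm across, 4 mm thick, a 7 mm neck, then a ribbed dark knob 16 mm across, 11 to 30 mm above the flange's underside. 60 g. Origin: middle of the flange's underside; z up along the pin. It hangs by its flange in an end hole of the stand.
- pin_thick: The other pin, which does not fit: shank 14 mm, flange 31 mm, knob 21 mm across, same heights. It hangs in the other end hole of the stand and stays there.
- stand: Aluminium block 38 x 104 x 46 mm (x, y, z), fixed, with three 17 mm holes on its y axis, 34 mm apart. Origin: middle of its underside.
- side_cutters: Loose side cutters with red handles, 138 mm long, lying near the rig. Origin: middle of the underside. Bystander.
- torch: Loose black pocket torch, 90 mm long, 26 mm thick, lying near the rig's load-cell end. Origin: middle of the underside. Bystander.

How it is judged (in metres and radians):
On the way, in this order (a step that is already met when the one before it is completed fails the run):
1. the thin pin is through both ears and the eye, its flange flat on the fork, the keeper still open (horizontal distance between pin_thin and fork_hole below 0.003 m and z of pin_thin in the frame of fork_hole below 0.0015 m and value of joint keeper below 0.8 rad and x of pin_thin in the frame of eye_index between 0.002 and 0.026 m), for 0.2 s.
2. the keeper is swung round over the flange (value of joint keeper above 1.5 rad), for 0.2 s.
At the end, for the whole second after the job is handed in: Thin pin upright (0.08 rad) and at rest in fork and eye: flange within 1.5 mm of the fork's top, axis within 3 mm of the fork's hole, 2 to 26 mm beyond eye_index; keeper past 1.5 rad (stop 1.745); thick pin still in the stand, within 20 mm of its start (horizontal distance between pin_thin and fork_hole below 0.003 m and z of pin_thin in the frame of fork_hole between -0.003 and 0.0015 m and angle between pin_thin's own z axis and vertical below 0.08 rad and value of joint keeper above 1.5 rad and linear speed of pin_thin below 0.02 m/s and distance of pin_thick from where it was at the start of the episode below 0.02 m and x of pin_thin in the frame of eye_index between 0.002 and 0.026 m); the robot touches nothing.
It fails at once if the thin pin is pushed against the rig with more than 40 N (contact force between pin_thin and rig above 40 N).
It fails at once if the thick pin is lifted or knocked out of place (distance of pin_thick from where it was at the start of the episode above 0.02 m).
It fails at once if the side cutters or the torch are knocked more than 30 mm away (distance of any of side_cutters, torch from where it was at the start of the episode above 0.03 m).
It also fails if it takes over 69 s, if anything falls off the work surface, if the arm or the gripper's body presses on something with over 40 N, if the wrist force passes 120 N, or if a joint passes its speed limit or range.

ROBOT

A 6-joint arm with a two-finger parallel gripper is mounted at the origin on a cart in front of the work surface, level with it; the furniture and walls round the work are solid. World frame = base frame: x ahead of the robot, y to its left, z up, the work surface at z = 0. Lengths are in mm, angles in rad, forces in N, time in s.
With the tool pointing down it reaches from about 350 to 975 mm from the base axis. Payload 7.1 kg.
Tool frame: the origin (TCP) lies midway between the tips of the shut fingers; the grasp point (between the pads) lies 19 mm behind it (ctrl.grip_depth is the distance from the TCP to the grasp point, in mm); z points along the fingers, y is the line along which they close (so a half turn about z gives the same grasp; the last joint's range is limited). The gripper opens to 88 mm and grips with 3 to 60 N. Pads are 20 mm wide; open, the fingers measure 115 mm over their backs; the gripper's body (75 mm by 178 mm) begins 61 mm behind the grasp point.
Start: joints at [1.303, 0.423, 1.63, -0, 1.089, -0.019], TCP at [153.869, 605.747, 222.675] pointing down, gripper open.
Joint ranges: [-3, 3], [-0.9, 2.11], [0.09, 2.58], [-1.31, 4.45], [0.11, 2.69], [-2.54, 2.54]. Speed limits (rad/s): [2.39, 2.39, 3.01, 3.14, 3.14, 3.14].

INTERFACE

Orientations are given as a rotation vector (axis times angle).
In Python, from workcell import ctrl, cams gives the robot as it stands.
- The arm moves only by the tool move_arm, never from a script. Its argument "steps" is a list of rows, each a list of 3 entries, a list of its own where there are three numbers: the shift along the tool's x, y, z in units of 25 mm (1.0 is 25 mm), then the turn about the tool's z in units of 5 degrees (1.0 is 5 degrees), then the closure, from 0 (fully open) to 1 (shut). A call has 1 to 20 rows; each row shifts and turns the commanded pose from where the row before left it, along the tool's axes as they then stand; what a row does not reach is not made up. A row lasts 1/12 s, in which the tool goes at most 41.7 mm and 7.16 degrees, less where a joint would pass 70% of its speed; a pose out of reach is approached as far as the arm can. A call is refused whole if a number of a shift passes 1 or a number of a turn 1, either way. A call with a gripper value outside its range is refused whole. The fingers move at their own pace and stop on an object; the grip force is fixed at half the most. Time passes only in rows, so rows that do not move let the fingers close. It gives the time, the measured TCP pose, the force, the opening and the grip force at its end, in the units of the state.
- ctrl.get_obs(): the state, without advancing time (a new reading comes with each control period).
- cams.get_image(name): name is "scene" or "top" or "wrist"; returns a dict with "image" (480x640x3 uint8, red, green, blue), "camera_matrix" (3x3 intrinsics, pixels), "xyz" and "rotation" of the camera in the world; the wrist camera has in their place "mount" (4x4, takes a point from camera to tool coordinates, whose origin is the TCP and whose axes are the flange's). Camera axes: x right, y down, z forward; pixel columns grow to the right and rows downward; lengths in mm; the calibration is good to about 2 mm. The wrist camera is an equidistant fisheye: a pixel r from the principal point sees the ray r / f radians off the axis. A picture is of the moment at which its call begins: read the wrist's pose just before it. There is no depth.
- ctrl.close_job(): hands the job in; it is judged then, once.
Trained networks look in the newest picture that a camera, given by its name, has taken for a name from the list of things; names that differ only in an ending like _2 or _b are one class to them, and where a whole thing is asked for, a point or a joint stands for the part that bears it (a point fixed in the world has none). Each returns a list of dicts, best first, with "p" (0 to 1); they miss things now and then, are a little off and sometimes report something else, mostly with a low value. They report only what shows in the picture. A call takes as long as a camera call.
- cams.boxes_of(camera, thing): "rect" ([centre column, centre row, width, height] in pixels, round what is visible of it).
- cams.cut_out(camera, thing): "pixels" (480x640 bool, what is visible of it) and "rect" ([centre column, centre row, width, height] in pixels, round what is visible of it).
The state is a dict: "t": time; "qpos": joint angles; "qvel": joint speeds; "joint_torque": joint torques, N m; "ee_pos": TCP position; "orientation": TCP orientation; "ft_force": force on the tool from outside, world axes, zero at the start; "moment": the same for the moment, N m; "width": finger opening in mm; "grasp_force": force on a finger pad.
Only numpy, scipy, OpenCV 4.12 (cv2) and the standard library are available. Lean on these libraries where they do the work, as an engineer would, in place of code of your own. Each camera call takes 0.05 s, during which the arm holds its last target. There are 200 camera calls.

## Working session

There is one attempt and no reset: what is moved stays moved. The work goes in short steps, Python scripts to look and compute and a tool call to move; the robot and the scene stay as the last step left them, time stands still between calls to the robot, and variables do not carry over. Pictures are saved under pics/ and viewed, at most 10 in all, crops included, and the job is handed in when it is done.

Besides the shell and the picture viewer there is one more tool, called after "Request:" in YAML: its name, and indented under it one key for each argument. move_arm: Moves the arm, as the interface text tells. Its arguments: {"type":"object","properties":{"steps":{"type":"array"}},"required":["steps"]}

```bash
ls; mkdir -p pics; python3 - <<'E'
from workcell import ctrl,cams
import cv2,numpy as np
o=ctrl.get_obs();print({k:np.round(v,3).tolist() for k,v in o.items()})
ims=[]
for n in ("scene","top","wrist"):
    d=cams.get_image(n);cv2.imwrite(f"pics/{n}0.png",d["image"][:,:,::-1])
    print(n,{k:np.round(v,3).tolist() for k,v in d.items() if k!="image"})
    for th in ["rig","fork_hole","keeper_post","pin_thin","pin_thick","stand","side_cutters","torch"]:
        print(n,th,[(np.round(b["rect"]).tolist(),round(b["p"],2)) for b in cams.boxes_of(n,th)[:2]])
E
```

```text
pics
{'t': 0.0, 'qpos': [1.303, 0.424, 1.631, 0.0, 1.089, -0.019], 'qvel': [0.0, -0.0, -0.001, -0.002, -0.0, -0.001], 'joint_torque': [0.002, -54.464, -27.366, 0.064, 0.023, -0.0], 'ee_pos': [153.739, 605.241, 221.915], 'orientation': [-0.39, -3.117, 0.002], 'ft_force': [0.329, 0.029, -0.13], 'moment': [0.007, -0.002, -0.026], 'grasp_force': 0.0, 'width': 88.154}
scene {'camera_matrix': [[608.809, 0.0, 318.61], [0.0, 608.809, 244.235], [0.0, 0.0, 1.0]], 'xyz': [-66.074, -569.158, 598.187], 'rotation': [-2.003, 0.575, -0.378]}
scene rig [([282.0, 248.0, 128.0, 99.0], 0.83)]
scene fork_hole [([280.0, 243.0, 33.0, 42.0], 0.93)]
scene keeper_post [([283.0, 229.0, 25.0, 11.0], 0.53)]
scene pin_thin [([408.0, 317.0, 12.0, 27.0], 0.84)]
scene pin_thick []
scene stand [([387.0, 329.0, 58.0, 52.0], 0.66)]
scene side_cutters [([204.0, 262.0, 41.0, 32.0], 0.95), ([283.0, 225.0, 23.0, 12.0], 0.41)]
scene torch [([384.0, 272.0, 45.0, 29.0], 0.94)]
top {'camera_matrix': [[617.736, 0.0, 324.485], [0.0, 617.736, 238.498], [0.0, 0.0, 1.0]], 'xyz': [361.896, 204.089, 1324.191], 'rotation': [-2.157, 2.
[... 170 characters left out ...]
0, 248.0, 6.0, 26.0], 0.65)]
top pin_thin [([249.0, 314.0, 68.0, 26.0], 0.49)]
top pin_thick [([401.0, 241.0, 18.0, 13.0], 0.43)]
top stand [([415.0, 237.0, 54.0, 31.0], 0.84)]
top side_cutters [([246.0, 313.0, 63.0, 24.0], 0.57)]
top torch [([343.0, 184.0, 25.0, 40.0], 0.87)]
wrist {'camera_matrix': [[371.648, 0.0, 320.304], [0.0, 371.648, 236.265], [0.0, 0.0, 1.0]], 'mount': [[0.0, -0.967, -0.255, 68.661], [1.0, 0.0, 0.0, 1.047], [0.0, -0.255, 0.967, -162.023], [0.0, 0.0, 0.0, 1.0]]}
wrist rig [([246.0, 410.0, 85.0, 21.0], 0.87)]
wrist fork_hole []
wrist keeper_post []
wrist pin_thin []
wrist pin_thick []
wrist stand []
wrist side_cutters [([208.0, 381.0, 32.0, 25.0], 0.69)]
wrist torch []
```

```bash
cat > h.py <<'E'
from workcell import ctrl,cams
import cv2,numpy as np
from scipy.spatial.transform import Rotation as R
from scipy.optimize import least_squares
def cam(d,obs=None):
    """camera -> (R,t) in world, metric mm"""
    if "mount" in d:
        M=np.array(d["mount"]);Rt=R.from_rotvec(obs["orientation"]).as_matrix()
        return Rt@M[:3,:3], np.array(obs["ee_pos"])+Rt@M[:3,3]
    r=np.array(d["rotation"]); r=R.from_rotvec(r).as_matrix() if r.size==3 else r
    return r,np.array(d["xyz"])
def ray(d,uv,obs=None):
    Rm,t=cam(d,obs);K=d["camera_matrix"];x=np.array([(uv[0]-K[0][2])/K[0][0],(uv[1]-K[1][2])/K[1][1]])
    if "mount" in d:
        th=np.hypot(*x);v=np.r_[x/th*np.sin(th),np.cos(th)] if th>0 else np.array([0,0,1.])
    else: v=np.r_[x,1]
    v=Rm@v;return t,v/np.linalg.norm(v)
def at_z(d,uv,z,obs=None):
    t,v=ray(d,uv,obs);return t+v*(z-t[2])/v[2]
def proj(d,p,obs=None):
    Rm,t=cam(d,obs);K=d["camera_matrix"];v=Rm.T@(np.array(p)-t)
    if "mount" in d:
        th=np.arctan2(np.hypot(v[0],v[1]),v[2]);x=v[:2]/np.hypot(v[0],v[1])*th
    else: x=v[:2]/v[2]
    return np.array([K[0][0]*x[0]+K[0][2],K[1][1]*x[1]+K[1][2]])
def tri(rays):
    A=np.zeros((3,3));b=np.zeros(3)
    for t,v in rays:
        P=np.eye(3)-np.outer(v,v);A+=P;b+=P@t
    p=np.linalg.solve(A,b);return p,[np.linalg.norm((np.eye(3)-np.outer(v,v))@(p-t)) for t,v in rays]
E
python3 - <<'E'
import cv2,numpy as np
s=cv2.imread("pics/scene0.png");t=cv2.imread("pics/top0.png")
a=cv2.resize(s[190:390,170:450],None,fx=2.8,fy=2.8,interpolation=cv2.INTER_CUBIC)
b=cv2.resize(t[150:350,180:460],None,fx=2.8,fy=2.8,interpolation=cv2.INTER_CUBIC)
cv2.imwrite("pics/a.png",a);cv2.imwrite("pics/b.png",b)
E
```

```text
(no output)
```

View pics/a.png

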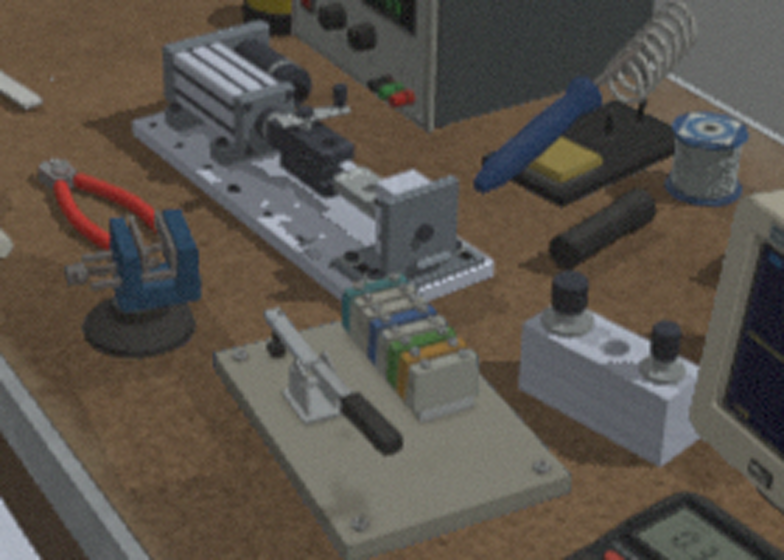

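View pics/b.png

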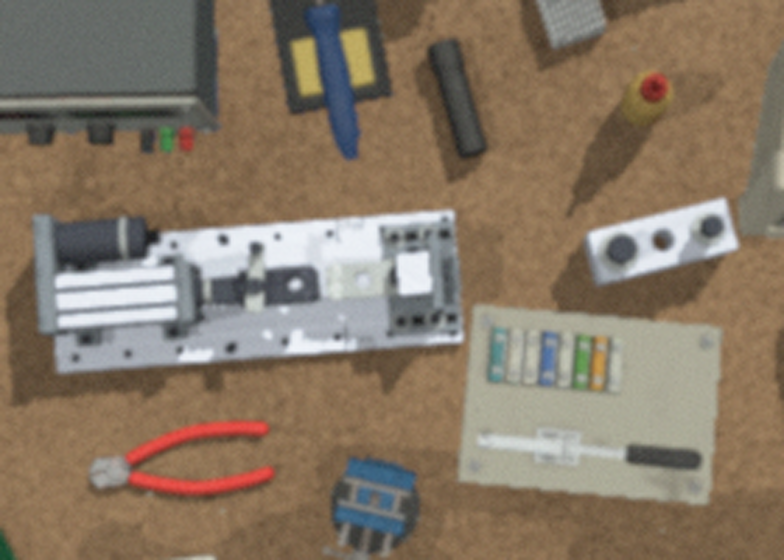

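The scene picture shows the rig, with the fork at about (282,243) in full-frame pixels and the stand behind the load cell. In the top picture the thin pin, which has the smaller knob, is at (434,231) and the thick pin at (402,239). The fork hole is at (286,252) and the eye hole shows at (310,250).

```bash
python3 - <<'E'
from h import *
t=cams.get_image("top");s=cams.get_image("scene")
T=lambda x,y:(180+x/2.8,150+y/2.8)
S=lambda x,y:(170+x/2.8,190+y/2.8)
for n,uv,z in [("thin",T(711,227),76),("thick",T(621,250),76),("hole",T(297,286),61.5),("eye",T(363,281),50),("post",T(256,247),86),("plate bl",T(57,372),12),("br",T(463,342),12),("tr",T(455,212),12),
 ("scopecorner",T(745,235),0),("torch",T(460,100),13),("cutter",T(180,460),5),("motor/act",T(37,220),68),("psu",T(215,130),60)]:
    print(n,np.round(at_z(t,uv,z),1))
for n,a,b in [("thin",T(711,227),S(666,328)),("thick",T(621,250),S(569,281)),("post",T(256,247),S(340,90)),]:
    p,e=tri([ray(t,a),ray(s,b)]);print(n,p.round(1),np.round(e,1))
E
```

```text
thin [479.7   6.2  76. ]
thick [463.8  71.4  76. ]
hole [441.4 307.2  61.5]
eye [445.3 259.3  50. ]
post [468.4 334.6  86. ]
plate bl [381.3 494.2  12. ]
br [400.6 185.5  12. ]
tr [499.6 190.3  12. ]
scopecorner [480.4 -31.6   0. ]
torch [585.7 185.3  13. ]
cutter [313.6 401.5   5. ]
motor/act [491.8 497.2  68. ]
psu [557.8 367.4  60. ]
thin [481.3   4.8  74.4] [1.9 1.9]
thick [465.1  70.4  74.2] [1.4 1.4]
post [469.5 334.4  82.7] [1. 1.]
```

Request:
move_arm:
  steps:
    - [[-0.75,-0.38,0],0,0]
    - [[-0.75,-0.38,0],0,0]
    - [[-0.75,-0.38,0],0,0]
    - [[-0.75,-0.38,0],0,0]
    - [[-0.75,-0.38,0],0,0]
    - [[-0.75,-0.38,0],0,0]
    - [[-0.75,-0.38,0],0,0]
    - [[-0.75,-0.38,0],0,0]
    - [[-0.75,-0.38,0],0,0]
    - [[-0.75,-0.38,0],0,0]
    - [[-0.75,-0.38,0],0,0]
    - [[-0.75,-0.38,0],0,0]
    - [[-0.75,-0.38,0],0,0]
    - [[-0.75,-0.38,0],0,0]
    - [[-0.75,-0.38,0],0,0]
    - [[-0.75,-0.38,0],0,0]
    - [[-0.75,-0.38,0],0,0]
    - [[-0.75,-0.38,0],0,0]

```text
t: 2.95
ee_pos: [439.6, 356.2, 222.8]
orientation: [0.39, 3.117, 0.0]
ft_force: [-0.4, 0.0, -0.9]
width: 87.4
grasp_force: 0.0
```

Request:
move_arm:
  steps:
    - [[0,0,0],1,0]
    - [[0,0,0],1,0]
    - [[0,0,0],1,0]
    - [[0,0,0],1,0]
    - [[0,0,0],1,0]
    - [[0,0,0],1,0]
    - [[0,0,0],1,0]
    - [[0,0,0],1,0]
    - [[0,0,0],1,0]
    - [[0,0,0],1,0]
    - [[0,0,0],1,0]
    - [[0,0,0],1,0]
    - [[0,0,0],1,0]
    - [[0,0,0],1,0]
    - [[0,0,0],0.44,0]
    - [[0,0,0],0,0]

```text
t: 4.28
ee_pos: [438.9, 356.9, 222.7]
orientation: [2.153, 2.288, 0.0]
ft_force: [-0.4, -0.4, -0.6]
width: 87.8
grasp_force: 0.0
```

```bash
python3 - <<'E'
from h import *
o=ctrl.get_obs();d=cams.get_image("wrist");cv2.imwrite("pics/w1.png",d["image"][:,:,::-1])
Rt=R.from_rotvec(o["orientation"]).as_matrix();print(o["t"],o["ee_pos"],Rt.round(3).tolist(),o["qpos"])
for n,p in [("hole",[441.4,307.2,61.5]),("eye",[445.3,259.3,50]),("thin",[480,5.5,75])]:print(n,proj(d,p,o))
E
```

```text
4.2833 [438.92069365 356.92998149 222.73802038] [[-0.06, 0.998, 0.0], [0.998, 0.06, 0.0], [0.0, 0.0, -1.0]] [6.61699084e-01 3.36575291e-01 1.76296237e+00 4.66083848e-06
 1.04189799e+00 6.01199961e-01]
hole [318.42411071 272.61013285]
eye [319.52770151 313.4457098 ]
thin [334.4513363  489.61227506]
```

View pics/w1.png

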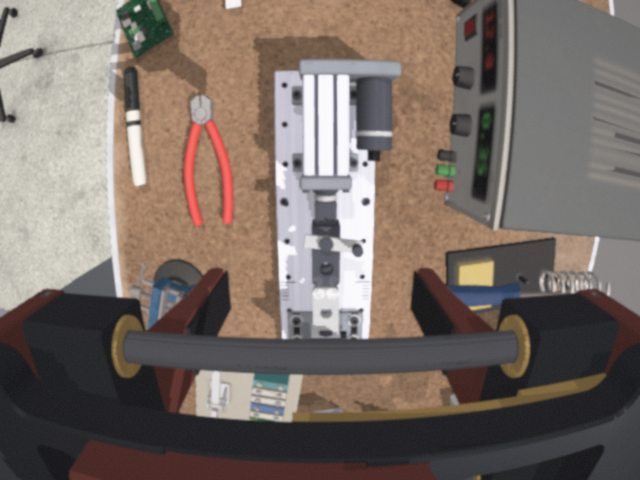

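The wrist view shows the rig running straight down the picture. The fork hole is at about (326,268) and the eye is below it. I'll zoom in.

```bash
python3 - <<'E'
import cv2
a=cv2.imread("pics/w1.png")[180:335,265:385]
cv2.imwrite("pics/w1z.png",cv2.resize(a,None,fx=3.87,fy=3.87,interpolation=cv2.INTER_CUBIC))
E
```

```text
(no output)
```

View pics/w1z.png

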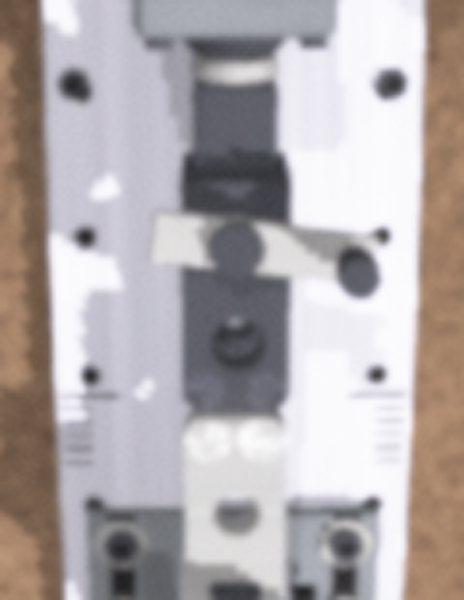

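In the zoomed view, in full-frame pixels, the fork hole is at (326.2,267.9) and the eye hole at (326.2,313.1). The index line is on row 282, the post top at (358,250) and the neck at (325.5,211).

```bash
python3 - <<'E'
from h import *
o=ctrl.get_obs();d=cams.get_image("wrist");t=cams.get_image("top")
T=lambda x,y:(180+x/2.8,150+y/2.8)
Z=lambda x,y:(265+x/3.87,180+y/3.87)
print(at_z(d,Z(237,340),61.5,o).round(1),"hole");print(at_z(d,Z(237,515),50,o).round(1),"eye")
for q in [(80,395),(395,395)]: print(at_z(d,Z(*q),12,o).round(1),"index")
print(at_z(d,Z(359,271),86.5,o).round(1),"post");print(at_z(d,Z(234,118),55,o).round(1),"neck")
for q in [(42,0),(62,560),(424,0),(402,560)]: print(at_z(d,Z(*q),12,o).round(1),"plate edge")
for a,b in [((237,340),(297,286)),((237,515),(363,281)),((359,271),(256,247))]:
    p,e=tri([ray(d,Z(*a),o),ray(t,T(*b))]);print(p.round(1),np.round(e,1))
print(at_z(t,T(297,286),61.5),at_z(t,T(363,281),50))
E
```

```text
[448.4 312.3  61.5] hole
[452.2 260.1  50. ] eye
[407.8 275.6  12. ] index
[495.7 281.   12. ] index
[472.8 338.6  86.5] post
[444.3 364.6  55. ] neck
[393.4 384.8  12. ] plate edge
[404.  222.8  12. ] plate edge
[493.  391.2  12. ] plate edge
[503.6 228.8  12. ] plate edge
[445.6 308.   48.8] [3.3 3.3]
[448.9 259.3  47.9] [3.4 3.4]
[471.5 335.7  77.3] [2.4 2.4]
[441.43904596 307.15988739  61.5       ] [445.28502372 259.26523065  50.        ]
```

Request:
move_arm:
  steps:
    - [[0.26,0.26,0.6],0,0]
    - [[0,0,0.8],0,0]
    - [[0,0,0.8],0,0]
    - [[0,0,0.8],0,0]
    - [[0,0,0.8],0,0]
    - [[0,0,0.7],0,0]
    - [[0,0,0],0,0]
    - [[0,0,0],0,0]

```text
t: 5.1
ee_pos: [444.5, 363.5, 109.6]
orientation: [-2.151, -2.29, 0.003]
ft_force: [0.4, -0.1, 0.4]
width: 87.4
grasp_force: 0.0
```

```bash
python3 - <<'E'
from h import *
o=ctrl.get_obs();d=cams.get_image("wrist");cv2.imwrite("pics/w2.png",d["image"][:,:,::-1]);np.save("w2.npy",np.r_[o["ee_pos"],o["orientation"]])
cv2.imwrite("pics/w2z.png",cv2.resize(d["image"][130:340,240:400,::-1],None,fx=2.85,fy=2.85,interpolation=cv2.INTER_CUBIC))
for n,p in [("hole",[448.4,312.3,61.5]),("eye",[452.2,260.1,50])]:print(n,proj(d,p,o))
E
```

```text
hole [319.85188932 335.16329143]
eye [320.61108794 387.53862487]
```

View pics/w2z.png

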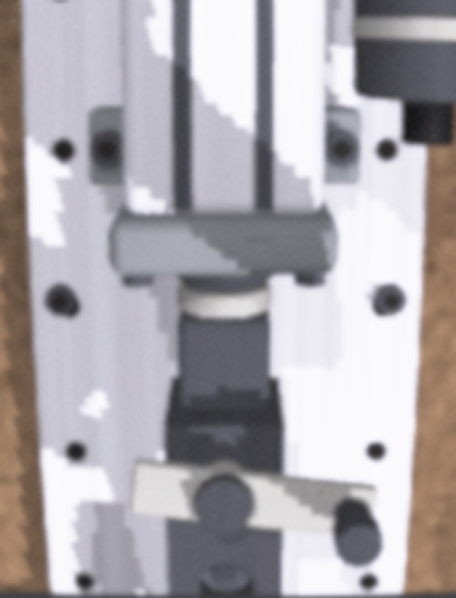

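The close view shows the neck at about (318.6,253), the fork hole at (319,333.5) and the post at (365,320). This agrees with the wrist-based estimate.

```bash
python3 - <<'E'
from h import *
o=ctrl.get_obs();d=cams.get_image("wrist")
Z=lambda x,y:(240+x/2.85,130+y/2.85)
print(at_z(d,Z(225,582),61.5,o),at_z(d,Z(224,318),55,o),at_z(d,Z(224,383),55,o))
o1=dict(ee_pos=[438.92,356.93,222.74],orientation=[2.153,2.288,0])
for a,b in [((326.2,267.9),Z(225,582)),((357.8,250),Z(359,542))]: print(tri([ray(d,a,o1),ray(d,b,o)]))
E
```

```text
[448.54765467 312.99642685  61.5       ] [444.60335281 373.37518031  55.        ] [445.50336857 358.74438942  55.        ]
(array([448.5316523 , 311.02597471,  58.04354842]), [np.float64(0.13053775557631803), np.float64(0.13053775557622768)])
(array([472.59872857, 339.85765125,  90.5874268 ]), [np.float64(0.33598693338900804), np.float64(0.33598693338907626)])
```

Request:
move_arm:
  steps:
    - [[0,0,0.7],0,0]
    - [[0,0,0.7],0,0]
    - [[0,0,0.7],0,0]
    - [[0,0,0.7],0,0]
    - [[0,0.03,0.54],0,0]
    - [[0,0,0],0,0.5]
    - [[0,0,0],0,1]
    - [[0,0,0],0,1]
    - [[0,0,0],0,1]
    - [[0,0,0],0,1]
    - [[0,0,0],0,1]
    - [[0,0,0],0,1]
    - [[0,0,0],0,1]
    - [[0,0,0],0,1]

```text
t: 6.37
ee_pos: [445.8, 363.9, 26.8]
orientation: [2.152, 2.289, 0.0]
ft_force: [-0.3, -0.1, 0.3]
width: 31.2
grasp_force: 0.0
```

Request:
move_arm:
  steps:
    - [[0,0,0],0,1]
    - [[0,0,0],0,1]
    - [[0,0,0],0,1]
    - [[0,0,0],0,1]

```text
t: 6.7
ee_pos: [443.2, 363.1, 26.5]
orientation: [-2.151, -2.288, 0.007]
ft_force: [-9.2, 0.4, 6.9]
width: 19.9
grasp_force: 30.0
```

Request:
move_arm:
  steps:
    - [[0,-0.06,0],0,1]
    - [[-0.2,0,0],0,1]
    - [[-0.2,0,0],0,1]
    - [[-0.2,0,0],0,1]
    - [[-0.2,0,0],0,1]
    - [[-0.2,0,0],0,1]
    - [[-0.2,0,0],0,1]
    - [[-0.2,0,0],0,1]
    - [[-0.2,0,0],0,1]
    - [[-0.2,0,0],0,1]
    - [[-0.2,0,0],0,1]
    - [[-0.08,0,0],0,1]
    - [[0,0,0],0,1]
    - [[0,0,0],0,1]
    - [[0,0,0],0,1]

```text
t: 7.95
ee_pos: [446.6, 311.0, 26.5]
orientation: [-2.151, -2.289, 0.004]
ft_force: [-3.9, -2.9, 4.6]
width: 20.1
grasp_force: 30.0
```

Request:
move_arm:
  steps:
    - [[0,0,0],0,0.3]
    - [[0,0,0],0,0]
    - [[0,0,0],0,0]
    - [[0,0,0],0,0]
    - [[0,0,-0.6],0,0]
    - [[0,0,-0.8],0,0]
    - [[0,0,-0.8],0,0]
    - [[0,0,-0.8],0,0]
    - [[0,0,-0.8],0,0]
    - [[-0.8,0,-0.8],0,0]
    - [[-0.8,0,-0.4],0,0]
    - [[-0.8,0,0],0,0]
    - [[-0.8,0,0],0,0]
    - [[-0.8,0,0],0,0]
    - [[-0.75,0,0],0,0]
    - [[0,0,0],0,0]
    - [[0,0,0],0,0]

```text
t: 9.37
ee_pos: [455.2, 193.0, 151.9]
orientation: [2.154, 2.287, 0.001]
ft_force: [0.3, 0.4, 0.1]
width: 87.6
grasp_force: 0.0
```

```bash
python3 - <<'E'
from h import *
o=ctrl.get_obs();d=cams.get_image("wrist");cv2.imwrite("pics/w3.png",d["image"][:,:,::-1])
print(o["ee_pos"])
u=proj(d,[449.8,260,61.5],o);print(u)
x,y=int(u[0])-30,int(u[1])-30
a=cv2.resize(d["image"][y:y+60,x:x+60,::-1],(480,480),interpolation=cv2.INTER_CUBIC)
a=cv2.convertScaleAbs(a,alpha=2.0)
b=cv2.resize(d["image"][200:480,:,::-1],(800,350))
c=np.zeros((480+0,800,3),np.uint8);c[:,:480]=a;
c[:230,480:]=cv2.resize(d["image"][:,:,::-1],(320,230))
print(x,y);cv2.imwrite("pics/w3z.png",c)
for n in("pin_thin","pin_thick"):print(n,[(np.round(b["rect"],1).tolist(),round(b["p"],2)) for b in cams.boxes_of("wrist",n)[:2]],proj(d,[481,5.5,75],o))
E
```

```text
[455.18976762 192.98513171 151.87517487]
[316.60569428 144.83174749]
286 114
pin_thin [] [335.16027508 447.32677062]
pin_thick [([326.9, 391.8, 31.5, 27.4], 0.68), ([318.9, 118.5, 127.1, 236.2], 0.39)] [335.16027508 447.32677062]
```

View pics/w3z.png

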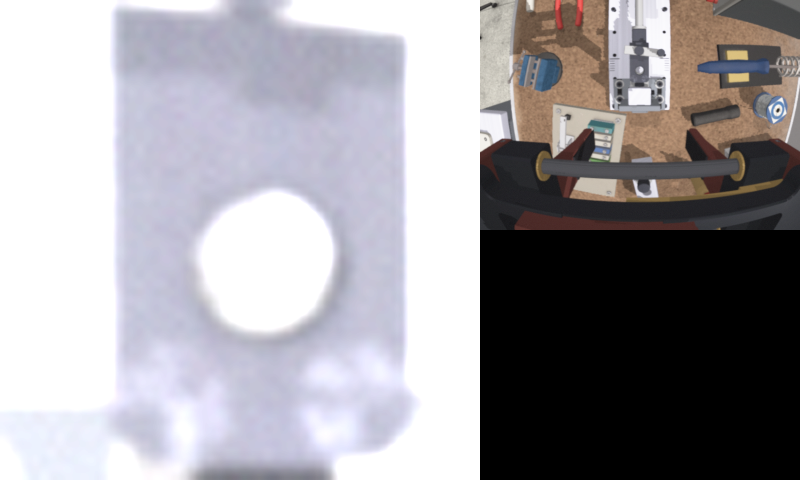

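The fork hole is centred at about (319.2,146.8). My stretch saturated its inside, so I'll print the numbers there.

```bash
python3 - <<'E'
import cv2
from h import *
g=cv2.imread("pics/w3.png")[:,:,1]
print(g[135:160,308:332])
E
```

```text
[[ 95  98  98  97  99  96  97  98  98  98  96  95  96  95  96  96  96  97
   96  96  96  96  99  96]
 [ 97  99  99  95  95  97  98  96  97  95  94  93  96  95  94  95  95  95
   95  95  94  96  98  98]
 [ 98  98  96  97  96  95  94  95  96  94 100 104 107 103  98  93  94  96
   95  94  94  97  98  99]
 [ 98  98  96  93  93  94  95  98 104 111 123 136 146 141 125 109  96  93
   95  96  95  95  98  97]
 [ 99  98  95  93  92  96 105 115 127 132 147 170 190 193 178 151 119  98
   92  96  96  96  97  98]
 [ 97  97  97  93  98 110 126 138 144 149 161 188 215 224 220 198 159 121
   98  94  90  96  97  97]
 [ 98  96  95  95 107 126 143 150 154 155 164 186 215 230 232 225 201 160
  116  94  92  95  97  97]
 [ 97  97  94 103 125 142 151 154 155 157 165 183 211 228 236 233 223 194
  142 101  91  94  96  99]
 [ 94  97 102 116 137 151 156 155 155 162 180 201 220 231 236 236 232 216
  164 111  90  94  98  99]
 [ 97  96 109 125 145 153 156 154 155 167 194 221 230 234 237 237 233 222
  180 124  91  92  97  97]
 [ 96 100 111 131 148 155 156 155 156 169 199 226 233 236 236 237 234 224
  185 128  93  9
[... 725 characters left out ...]
97  94  89  97 114 133 145 149 151 153 153 156 153 147 131 112  96
   86  88  92  95  97  99]
 [ 95  98  96  92  90  97 112 125 136 143 142 143 140 135 121 103  89  84
   88  92  94  98  98  98]
 [ 98  98  96  93  91  92  93 101 108 112 114 116 111 102  95  85  85  88
   91  94  94  97  97  98]
 [101 100  99  96  92  92  91  92  92  93  92  90  88  86  86  88  90  94
   96  97  98 100 101 103]
 [105 104 101  98  95  95  95  95  93  93  92  91  89  92  94  95  94  96
  100 100 103 104 107 111]
 [107 104 104 100  98  96  96  97  98  97  94  94  93  95  97  96  99 103
  106 108 105 108 111 116]
 [105 104 102 102 100  98  97  98  97  98  97  96  95  96  96  97 104 112
  116 114 112 107 111 117]]
```

Request:
move_arm:
  steps:
    - [[-0.77,0.05,0],0,0]
    - [[-0.77,0.05,0],0,0]
    - [[-0.77,0.05,0],0,0]
    - [[-0.77,0.05,0],0,0]
    - [[-0.77,0.05,0],0,0]
    - [[-0.77,0.05,0],0,0]
    - [[-0.77,0.05,0],0,0]
    - [[-0.77,0.05,0],0,0]
    - [[0,0,0],0,0]
    - [[0,0,0],0,0]

```text
t: 10.35
ee_pos: [474.6, 40.5, 151.6]
orientation: [-2.153, -2.288, -0.0]
ft_force: [-0.4, 0.3, -0.2]
width: 87.9
grasp_force: 0.0
```

```bash
python3 - <<'E'
from h import *
o=ctrl.get_obs();d=cams.get_image("wrist");im=d["image"][:,:,::-1];cv2.imwrite("pics/w4.png",im)
print(o["t"],o["ee_pos"],o["orientation"],proj(d,[481,5.5,75],o),proj(d,[465,70.5,75],o))
t=cams.get_image("top")["image"][:,:,::-1]
c=np.zeros((600,800,3),np.uint8)
c[:320,:480]=cv2.resize(t[140:300,400:640],(480,320))
c[320:600,:560]=cv2.resize(im[200:340,180:460],(560,280),interpolation=cv2.INTER_CUBIC)
cv2.imwrite("pics/w4z.png",c)
for n in("pin_thin","pin_thick"):print(n,[(np.round(b["rect"],1).tolist(),round(b["p"],2)) for b in cams.boxes_of("wrist",n)[:2]])
E
```

```text
10.35 [474.60261096  40.49048821 151.64655034] [-2.15289798e+00 -2.28791516e+00 -4.82818629e-04] [324.83266912 295.15862937] [306.71917064 201.62437912]
pin_thin [([330.3, 286.2, 35.8, 38.6], 0.77)]
pin_thick [([314.6, 194.1, 41.0, 45.9], 0.66)]
```

View pics/w4z.png

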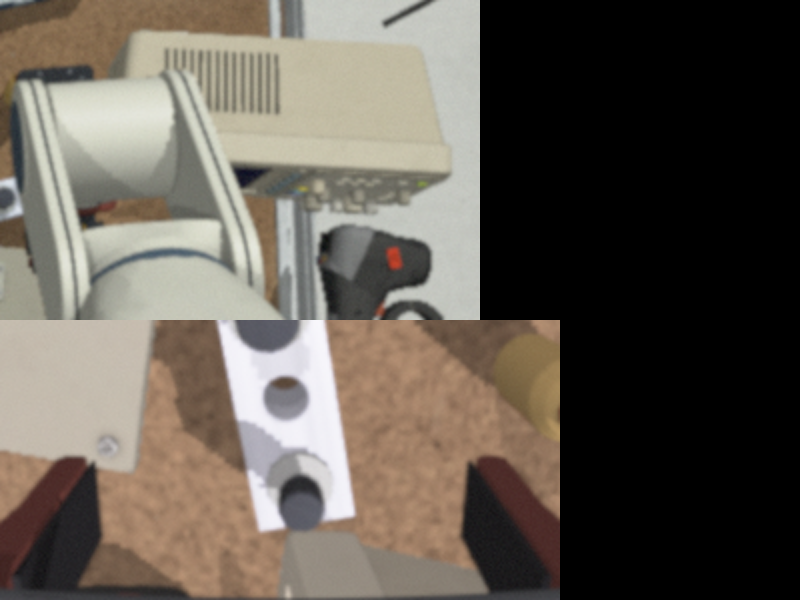

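The lower part shows the thin pin's knob top at about (331,293), with the scope's side starting at about row 305, close beyond the pin. I need the scope's height.

```bash
python3 - <<'E'
import cv2,numpy as np
t=cv2.imread("pics/top0.png")[140:260,400:600];s=cv2.imread("pics/scene0.png")[220:400,400:640]
c=np.zeros((580,800,3),np.uint8)
c[:240,:400]=cv2.resize(t,(400,240));c[:,400:][:300,:]=cv2.resize(s,(400,300))
w=cv2.imread("pics/w4.png")[240:340,240:440];c[300:500,:400]=cv2.resize(w,(400,200))
cv2.imwrite("pics/sc.png",c)
E
```

```text
(no output)
```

View pics/sc.png

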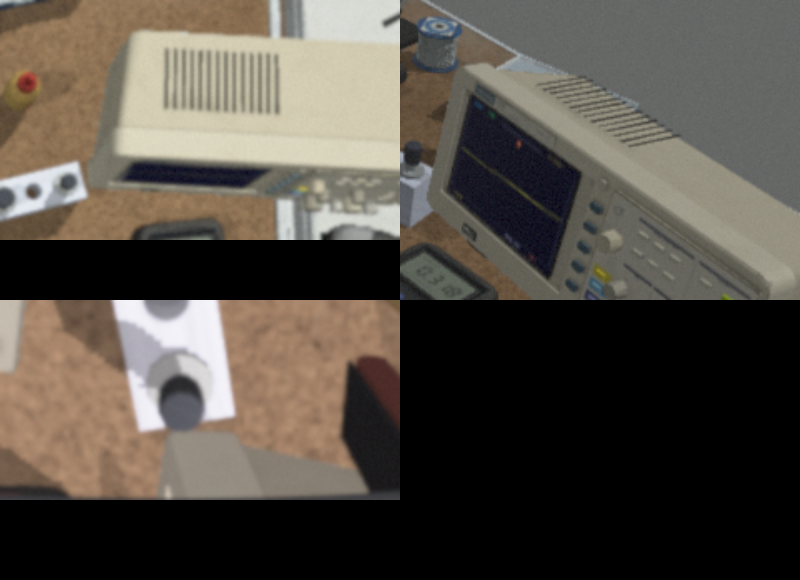

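```bash
python3 - <<'E'
from h import *
t=cams.get_image("top");s=cams.get_image("scene");d=cams.get_image("wrist");o=ctrl.get_obs()
print(tri([ray(t,(457.5,214)),ray(s,(441,261))]),tri([ray(t,(446,233)),ray(s,(418.5,338))]))
w=lambda x,y:(240+x/2,240+(y-300)/2)
for z in(0,20,60):print(z,at_z(d,w(165,432),z,o),at_z(d,w(232,432),z,o))
print("knob",at_z(d,w(182,404),76,o),at_z(d,w(182,404),74,o),at_z(d,(331,292.5),75,o), "stand end",at_z(d,w(140,430),46,o),at_z(d,w(234,416),46,o))
print("thick", at_z(d,(180+268/2,200+5),75,o))
print(t["image"].shape)
E
```

```text
(array([505.1323146 , -26.57656322, 164.54381641]), [np.float64(2.6818301422179096), np.float64(2.6818301422180415)]) (array([480.66626954, -26.36386198,  36.10120219]), [np.float64(1.9836686140919564), np.float64(1.9836686140918685)])
0 [482.4674989 -38.1983316   0.       ] [513.67339572 -36.45911881   0.        ]
20 [481.70841892 -28.69799978  20.        ] [510.92481017 -27.06966903  20.        ]
60 [480.19025895  -9.69733615  60.        ] [505.42763908  -8.29076947  60.        ]
knob [484.76584852   9.03762645  76.        ] [484.88536395   8.18127826  74.        ] [484.85355937   8.2292944   75.        ] stand end [470.77791297 -16.10252293  46.        ] [507.45379298  -7.82677282  46.        ]
thick [469.41151071  68.98045887  75.        ]
(480, 640, 3)
```

The scope is about 165 mm tall and its side is about 33 mm from the pin. I'll yaw about 20° and take the knob off-centre on the pads, so the gripper body clears the scope's corner.

Request:
move_arm:
  steps:
    - [[-0.55,0.08,0],0,0]
    - [[-0.56,0.09,0],0,0]
    - [[0,0,0],-1,0]
    - [[0,0,0],-1,0]
    - [[0,0,0],-1,0]
    - [[0,0,0],-1,0]
    - [[0,0,0],0,0]
    - [[0,0,0],0,0]

```text
t: 11.37
ee_pos: [480.2, 13.1, 151.7]
orientation: [1.724, 2.626, 0.0]
ft_force: [0.3, -0.3, -0.5]
width: 87.9
grasp_force: 0.0
```

```bash
python3 - <<'E'
from h import *
o=ctrl.get_obs();d=cams.get_image("wrist");im=d["image"][:,:,::-1];cv2.imwrite("pics/w5.png",im)
Rt=R.from_rotvec(o["orientation"]).as_matrix();print(o["t"],o["ee_pos"],Rt[:,:2].round(3).tolist())
u=proj(d,[484.8,8.5,76],o);print(u)
for n in("pin_thin","pin_thick"):print(n,[(np.round(b["rect"],1).tolist(),round(b["p"],2)) for b in cams.cut_out("wrist",n)[:2]])
c=np.zeros((480,800,3),np.uint8);x,y=int(u[0])-40,int(u[1])-40
c[:,:480]=cv2.resize(im[y:y+80,x:x+80],(480,480),interpolation=cv2.INTER_CUBIC)
c[:240,480:]=cv2.resize(im,(320,240));print(x,y);cv2.imwrite("pics/w5z.png",c)
E
```

```text
11.3667 [480.22344997  13.08068296 151.68301915] [[-0.397, 0.918], [0.918, 0.397], [-0.0, 0.0]]
[321.96040337 255.14696597]
pin_thin [([319.6, 251.8, 32.7, 34.9], 0.76), ([382.4, 23.6, 132.1, 47.2], 0.63)]
pin_thick [([336.2, 160.2, 38.9, 44.6], 0.88)]
281 215
```

View pics/w5z.png

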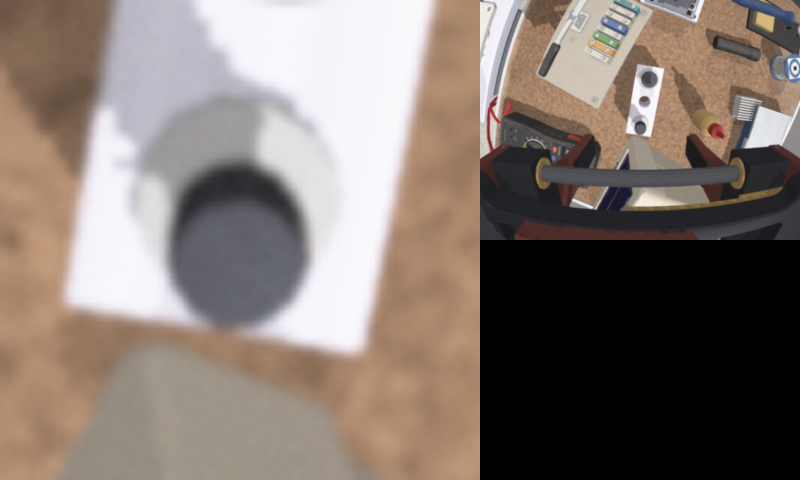

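The knob top is at about (320.7,258.3) and the flange at (320.3,248). The scope's edge begins at about (305,273).

```bash
python3 - <<'E'
from h import *
o=ctrl.get_obs();d=cams.get_image("wrist")
Rt=R.from_rotvec(o["orientation"]).as_matrix()
for uv,z in [((320.7,258.3),76),((320.3,248.5),50),((304,272.5),20),((334,283),20)]:
    p=at_z(d,uv,z,o);print(p.round(1),"tool",(Rt.T@(p-o["ee_pos"])).round(1))
o1=dict(ee_pos=[474.603,40.490,151.647],orientation=[-2.15289798e+00,-2.28791516e+00,-4.8e-4])
print(tri([ray(d,(320.7,258.3),o),ray(d,(331,292.2),o1)]))
E
```

```text
[484.9   6.   76. ] tool [-8.3  1.5 75.7]
[485.    5.1  50. ] tool [ -9.1   1.3 101.7]
[484.5 -27.9  20. ] tool [-39.2 -12.4 131.7]
[511.5 -26.6  20. ] tool [-48.8  13.  131.7]
(array([486.33911061,   2.3120401 ,  63.11115675]), [np.float64(0.3157495895319931), np.float64(0.3157495895318882)])
```

Request:
move_arm:
  steps:
    - [[-0.08,0,0.6],0,0]
    - [[0,0,0.6],0,0]
    - [[0,0,0.6],0,0]
    - [[0,0,0.5],0,0]
    - [[0,0,0.4],0,0]
    - [[0,0,0.2],0,0]
    - [[0,0,0],0,0]

```text
t: 12.15
ee_pos: [480.4, 11.0, 78.3]
orientation: [-1.721, -2.626, 0.002]
ft_force: [0.1, 0.2, -0.7]
width: 87.8
grasp_force: 0.0
```

Request:
move_arm:
  steps:
    - [[0,0,0.2],0,0]
    - [[0,0,0.2],0,0]
    - [[0,0,0.2],0,0]
    - [[0,0,0.2],0,0]
    - [[0,0,0.13],0,0]
    - [[0,0,0],0,0]

```text
t: 12.65
ee_pos: [480.6, 11.0, 55.3]
orientation: [-1.721, -2.627, 0.001]
ft_force: [0.1, -0.1, -0.5]
width: 88.3
grasp_force: 0.0
```

No contact, so I'm closing the gripper.

Request:
move_arm:
  steps:
    - [[0,0,0],0,1]
    - [[0,0,0],0,1]
    - [[0,0,0],0,1]
    - [[0,0,0],0,1]
    - [[0,0,0],0,1]
    - [[0,0,0],0,1]
    - [[0,0,0],0,1]
    - [[0,0,0],0,1]
    - [[0,0,0],0,1]
    - [[0,0,0],0,1]
    - [[0,0,0],0,1]
    - [[0,0,0],0,1]
    - [[0,0,0],0,1]
    - [[0,0,0],0,1]

```text
t: 13.82
ee_pos: [481.0, 11.0, 55.9]
orientation: [1.721, 2.628, 0.0]
ft_force: [0.4, 0.0, -1.0]
width: 15.0
grasp_force: 30.0
```

Request:
move_arm:
  steps:
    - [[0,0,-0.3],0,1]
    - [[0,0,-0.5],0,1]
    - [[0,0,-0.7],0,1]
    - [[0,0,-0.7],0,1]
    - [[0,0,-0.7],0,1]
    - [[0,0,-0.7],0,1]
    - [[0,0,-0.5],0,1]
    - [[0,0,0],0,1]
    - [[0,0,0],0,1]

```text
t: 14.57
ee_pos: [481.4, 11.0, 159.1]
orientation: [1.721, 2.627, 0.002]
ft_force: [-0.2, 0.5, -1.3]
width: 15.4
grasp_force: 30.0
```

```bash
python3 - <<'E'
from h import *
o=ctrl.get_obs();d=cams.get_image("wrist");im=d["image"][:,:,::-1];cv2.imwrite("pics/w6.png",im)
print(o["t"],o["ee_pos"],o["width"],o["grasp_force"],o["ft_force"])
for n in("pin_thin","pin_thick"):print(n,[(np.round(b["rect"],1).tolist(),round(b["p"],2)) for b in cams.cut_out("wrist",n)[:2]])
I=dict(ee_pos=[0,0,0],orientation=[0,0,0])
for z in(-19,-11,-3,0,7,11,49,51):print(z,proj(d,[-6.5,0,z],I))
c=cv2.resize(im[240:340,260:380],(720,600),interpolation=cv2.INTER_CUBIC);cv2.imwrite("pics/w6z.png",c)
E
```

```text
14.5667 [481.38148291  10.96352819 159.11295233] 15.434820229982455 29.99992847442627 [-0.16283788  0.53864839 -1.27764898]
pin_thin [([318.9, 300.8, 33.7, 73.2], 0.84)]
pin_thick [([335.7, 155.8, 41.4, 40.7], 0.56), ([509.2, 95.7, 94.9, 53.4], 0.27)]
-19 [317.60220503 322.43882245]
-11 [317.70154265 314.17610111]
-3 [317.79331726 306.58279227]
0 [317.82594067 303.89276792]
7 [317.89854781 297.92289469]
11 [317.93795783 294.69232138]
49 [318.25047383 269.31166828]
51 [318.26432536 268.19627606]
```

View pics/w6z.png

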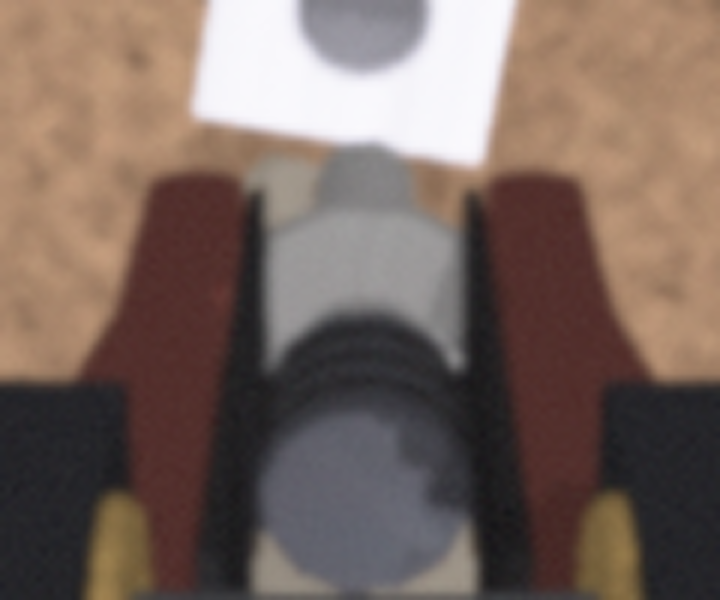

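The pin hangs upright in the fingers, with the knob top at (320.8,323) and the nose end at (321.2,264). In tool axes it is at x ≈ -6.5, y ≈ 0, which shows the camera's bias is about +3 px in columns.

Request:
move_arm:
  steps:
    - [[0,0,0],1,1]
    - [[0,0,0],1,1]
    - [[0,0,0],1,1]
    - [[0,0,0],1,1]
    - [[0,0,0],1,1]
    - [[0,0,0],1,1]
    - [[0.6,-0.15,0],0,1]
    - [[0.72,-0.17,0],0,1]
    - [[0.72,-0.17,0],0,1]
    - [[0.72,-0.17,0],0,1]
    - [[0.72,-0.17,0],0,1]
    - [[0.72,-0.17,0],0,1]
    - [[0.72,-0.17,0],0,1]
    - [[0.72,-0.17,0],0,1]
    - [[0.72,-0.17,0],0,1]
    - [[0.72,-0.17,0],0,1]
    - [[0.72,-0.17,0],0,1]
    - [[0.72,-0.17,0],0,1]
    - [[0.72,-0.17,0],0,1]
    - [[0.72,-0.17,0],0,1]

```text
t: 16.38
ee_pos: [449.6, 265.6, 157.2]
orientation: [-2.343, -2.093, 0.003]
ft_force: [-0.1, -0.0, -0.6]
width: 15.6
grasp_force: 30.0
```

Request:
move_arm:
  steps:
    - [[0,0,0.4],0,1]
    - [[0,0,0.4],0,1]
    - [[0,0,0.4],0,1]
    - [[0,0,0.28],0,1]
    - [[0,0,0],0,1]
    - [[0,0,0],0,1]

```text
t: 16.88
ee_pos: [450.0, 264.0, 120.5]
orientation: [-2.344, -2.091, 0.003]
ft_force: [0.7, -0.3, -0.7]
width: 15.2
grasp_force: 30.0
```

```bash
python3 - <<'E'
from h import *
o=ctrl.get_obs();d=cams.get_image("wrist");im=d["image"][:,:,::-1];cv2.imwrite("pics/w7.png",im)
print(o["t"],o["ee_pos"],R.from_rotvec(o["orientation"]).as_matrix()[:,:2].round(3).tolist(),o["ft_force"])
c=cv2.resize(im[210:330,260:380],(600,600),interpolation=cv2.INTER_CUBIC);cv2.imwrite("pics/w7z.png",c)
E
```

```text
16.8833 [450.0324241  264.04748314 120.50017613] [[0.113, 0.994], [0.994, -0.113], [-0.001, -0.002]] [ 0.71867025 -0.28713084 -0.65226742]
```

View pics/w7z.png

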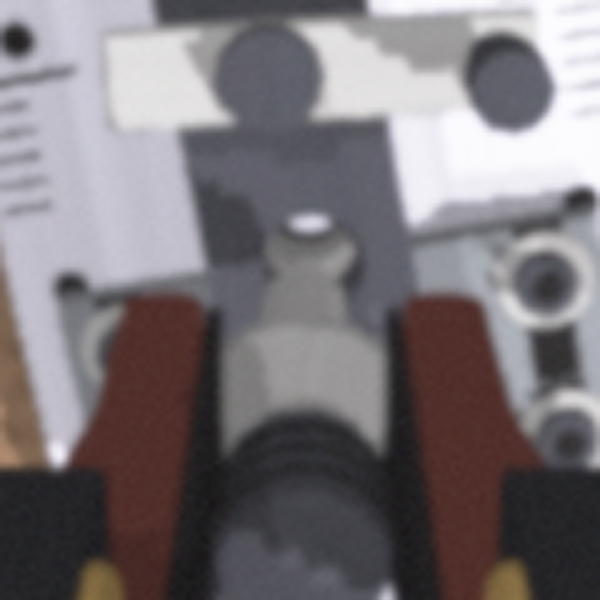

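The fork hole is centred at about (322.5,261) and the nose at about (321.3,264). The hole is therefore roughly +2 mm in tool x and +0.8 mm in tool y from the pin.

Request:
move_arm:
  steps:
    - [[0.08,0.03,0],0,1]
    - [[0,0,0.1],0,1]
    - [[0,0,0.1],0,1]
    - [[0,0,0.1],0,1]
    - [[0,0,0.1],0,1]
    - [[0,0,0.05],0,1]
    - [[0,0,0],0,1]
    - [[0,0,0],0,1]

```text
t: 17.6
ee_pos: [451.2, 266.9, 110.1]
orientation: [-2.343, -2.093, 0.001]
ft_force: [0.3, 0.7, -0.2]
width: 15.1
grasp_force: 30.0
```

Request:
move_arm:
  steps:
    - [[0,0,0.05],0,1]
    - [[0,0,0.05],0,1]
    - [[0,0,0.05],0,1]
    - [[0,0,0],0,1]
    - [[0,0,0],0,1]

```text
t: 18.02
ee_pos: [451.2, 266.8, 106.2]
orientation: [-2.343, -2.093, 0.001]
ft_force: [-0.1, -1.9, -2.0]
width: 15.5
grasp_force: 30.0
```

Request:
move_arm:
  steps:
    - [[0,0,0.05],0,1]
    - [[-0.02,0,0.05],0,1]
    - [[0,0,0.05],0,1]
    - [[0,0,0.05],0,1]
    - [[0,0,0],0,1]
    - [[0,0,0],0,1]

```text
t: 18.52
ee_pos: [451.2, 266.4, 101.3]
orientation: [-2.343, -2.093, 0.0]
ft_force: [-0.8, -1.3, -1.4]
width: 15.3
grasp_force: 30.0
```

Request:
move_arm:
  steps:
    - [[0,0,0.04],0,1]
    - [[0,0,0.04],0,1]
    - [[0,0,0],0,1]
    - [[0,0,0],0,1]

```text
t: 18.85
ee_pos: [451.3, 266.4, 99.3]
orientation: [-2.343, -2.093, 0.0]
ft_force: [-0.3, -0.9, -0.9]
width: 15.2
grasp_force: 30.0
```

Request:
move_arm:
  steps:
    - [[0,0,0.04],0,1]
    - [[0,0,0.04],0,1]
    - [[0,0,0.04],0,1]
    - [[0,0,0],0,1]
    - [[0,0,0],0,1]

```text
t: 19.27
ee_pos: [451.3, 266.4, 96.3]
orientation: [-2.343, -2.093, 0.0]
ft_force: [-0.3, -1.2, -1.1]
width: 15.1
grasp_force: 30.0
```

Request:
move_arm:
  steps:
    - [[0,0,0.05],0,1]
    - [[0,0,0.05],0,1]
    - [[0,0,0.05],0,1]
    - [[0,0,0],0,1]
    - [[0,0,0],0,1]

```text
t: 19.68
ee_pos: [451.2, 266.4, 92.5]
orientation: [-2.343, -2.093, 0.0]
ft_force: [-1.2, -0.7, -0.8]
width: 15.6
grasp_force: 30.0
```

Request:
move_arm:
  steps:
    - [[0,0,0.06],0,1]
    - [[0,0,0.06],0,1]
    - [[0,0,0.06],0,1]
    - [[0,0,0.06],0,1]
    - [[0,0,0],0,1]
    - [[0,0,0],0,1]

```text
t: 20.18
ee_pos: [451.2, 266.4, 86.4]
orientation: [-2.343, -2.093, 0.0]
ft_force: [-0.9, -1.7, 0.1]
width: 15.0
grasp_force: 30.0
```

Request:
move_arm:
  steps:
    - [[0,0,0.06],0,1]
    - [[0,0,0.06],0,1]
    - [[0,0,0.06],0,1]
    - [[0,0,0.06],0,1]
    - [[0,0,0],0,1]
    - [[0,0,0],0,1]

```text
t: 20.68
ee_pos: [451.2, 266.4, 80.4]
orientation: [-2.343, -2.093, 0.0]
ft_force: [-0.4, -1.1, -1.8]
width: 15.6
grasp_force: 30.0
```

Request:
move_arm:
  steps:
    - [[0,0,0.06],0,1]
    - [[0,0,0.06],0,1]
    - [[0,0,0.06],0,1]
    - [[0,0,0.06],0,1]
    - [[0,0,0],0,1]
    - [[0,0,0],0,1]

```text
t: 21.18
ee_pos: [451.3, 266.4, 74.4]
orientation: [2.343, 2.093, -0.0]
ft_force: [-0.4, -1.4, -1.6]
width: 15.1
grasp_force: 30.0
```

Request:
move_arm:
  steps:
    - [[0,0,0.04],0,1]
    - [[0,0,0.04],0,1]
    - [[0,0,0.04],0,1]
    - [[0,0,0],0,1]
    - [[0,0,0],0,1]

```text
t: 21.6
ee_pos: [451.3, 266.4, 71.5]
orientation: [-2.343, -2.093, 0.0]
ft_force: [-0.5, -1.4, 0.9]
width: 14.9
grasp_force: 30.0
```

Request:
move_arm:
  steps:
    - [[0,0,0.04],0,1]
    - [[0,0,0.02],0,1]
    - [[0,0,0],0,1]
    - [[0,0,0],0,1]
    - [[0,0,0],0,1]

```text
t: 22.02
ee_pos: [451.3, 266.6, 71.3]
orientation: [-2.343, -2.093, -0.0]
ft_force: [-5.1, -4.0, 14.8]
width: 15.2
grasp_force: 30.0
```

The flange is seated and bearing about 15 N. I'll release by opening slightly, then lift straight up.

Request:
move_arm:
  steps:
    - [[0,0,-0.04],0,0.73]
    - [[0,0,0],0,0.73]
    - [[0,0,0],0,0.73]
    - [[0,0,0],0,0.73]
    - [[0,0,0],0,0.73]

```text
t: 22.43
ee_pos: [451.4, 266.6, 71.0]
orientation: [2.343, 2.093, 0.0]
ft_force: [0.0, 0.6, -0.3]
width: 23.4
grasp_force: 0.0
```

Request:
move_arm:
  steps:
    - [[0,0,-0.2],0,0.73]
    - [[0,0,-0.3],0,0.73]
    - [[0,0,-0.4],0,0.73]
    - [[0,0,-0.5],0,0.73]
    - [[0,0,-0.6],0,0.73]
    - [[0,0,0],0,0.73]
    - [[0,0,0],0,0.73]

```text
t: 23.02
ee_pos: [452.1, 266.9, 122.4]
orientation: [2.342, 2.092, 0.004]
ft_force: [-0.7, -1.3, -0.4]
width: 23.5
grasp_force: 0.0
```

```bash
python3 - <<'E'
from h import *
o=ctrl.get_obs();d=cams.get_image("wrist");im=d["image"];cv2.imwrite("pics/w8.png",im[:,:,::-1])
print(o["t"],o["ee_pos"],o["width"],o["qpos"].round(2))
for n in("pin_thin","keeper_post"):print(n,[(np.round(b["rect"],1).tolist(),round(b["p"],2)) for b in cams.cut_out("wrist",n)[:2]])
for n,p in [("knobtop",[450.5,260,91.5]),("flange top",[450.5,260,65.5]),("if 10 high",[450.5,260,101.5]),("post",[475,283,86.5])]:print(n,proj(d,p,o).round(1))
E
```

```text
23.0167 [452.05494745 266.87112929 122.44313711] 23.48431936547954 [ 0.51  0.42  1.92 -0.    0.8   0.62]
pin_thin [([317.8, 270.4, 38.8, 46.3], 0.55), ([507.4, 292.8, 64.6, 46.8], 0.43)]
keeper_post [([322.9, 227.6, 86.2, 21.9], 0.89)]
knobtop [317.2 282.2]
flange top [317.4 266.8]
if 10 high [317.2 289.1]
post [356.6 235.4]
```

The pin stays seated at (318,270), matching the prediction for fully home. Next I'll grip the keeper's post with the fingers tangential to its swing.

Request:
move_arm:
  steps:
    - [[0,0,0],1,0.61]
    - [[0,0,0],1,0.61]
    - [[0,0,0],1,0.61]
    - [[0,0,0],1,0.61]
    - [[0,0,0],1,0.61]
    - [[0,0,0],1,0.61]
    - [[0,0,0],1,0.61]
    - [[0,0,0],1,0.61]
    - [[0,0,0],1,0.61]
    - [[0,0,0],1,0.61]
    - [[0,0,0],1,0.61]
    - [[0,0,0],1,0.61]
    - [[0,0,0],1,0.61]
    - [[0,0,0],1,0.61]
    - [[0,0,0],1,0.61]
    - [[0,0,0],1,0.61]
    - [[0,0,0],1,0.61]
    - [[0,0,0],1,0.61]
    - [[0.44,-0.42,0],0,0.61]
    - [[0.44,-0.41,0],0,0.61]

```text
t: 24.83
ee_pos: [474.8, 284.2, 120.2]
orientation: [3.135, -0.178, -0.003]
ft_force: [0.3, 0.8, 0.1]
width: 34.3
grasp_force: 0.0
```

```bash
python3 - <<'E'
from h import *
o=ctrl.get_obs();d=cams.get_image("wrist");im=d["image"];cv2.imwrite("pics/w9.png",im[:,:,::-1])
print(o["t"],o["ee_pos"],R.from_rotvec(o["orientation"]).as_matrix()[:,:2].round(3).tolist(),o["width"],o["qpos"].round(2))
for n in("pin_thin","keeper_post"):print(n,[(np.round(b["rect"],1).tolist(),round(b["p"],2)) for b in cams.cut_out("wrist",n)[:2]])
for n,p in [("post",[475.7,283.9,86.5]),("knob",[450.5,260,91.5])]:print(n,proj(d,p,o).round(1))
g=im[:,:,1]; u=proj(d,[475.7,283.9,86.5],o).round().astype(int)
print(u);print(g[u[1]-20:u[1]+20:2,u[0]-24:u[0]+24:2])
E
```

```text
24.8333 [474.77644665 284.16768386 120.23812751] [[0.994, -0.113], [-0.113, -0.994], [-0.002, 0.001]] 34.26116369521208 [ 0.52  0.46  1.86 -0.    0.83  2.2 ]
pin_thin [([351.6, 286.9, 18.1, 30.8], 0.62)]
keeper_post [([324.1, 286.2, 22.0, 78.2], 0.74)]
post [322.2 266.8]
knob [368.9 306.4]
[322 267]
[[250 250 250 251 251 251 251 251 251 248 247 245 240 237 233 230 235 239
  239 238 238 238 239 238]
 [252 252 252 252 251 251 246 227 225 217 210 206 210 209 210 207 222 237
  238 238 239 238 238 237]
 [251 248 247 246 242 241 229 215 224 222 207 187 189 197 201 199 212 235
  238 238 238 238 237 236]
 [242 241 240 239 239 239 226 211 220 187 122  93  96 122 176 193 202 232
  237 237 232 229 226 215]
 [238 238 238 238 238 236 226 209 199 118  71  68  75  77 125 186 195 204
  207 191 162 141 123 107]
 [237 237 238 238 238 239 227 201 154  75  70  77  79  76  91 151 168 115
   99  85  78  76  74  78]
 [238 238 237 235 228 221 202 169  99  74  83  84  89  86  84 115 159 103
   82  88  98 109 116 126]
 [237 236 201 157 129 107  99 140  86  83  88  85  86  85  85  93 148 139
  144 147 151 156 
[... 521 characters left out ...]
47  51  46  47  46  51 105 148 137 116 112 130 152 190 221 216 136
   86  86  88  96  97  97]
 [ 52  54  51  48  48  52  57 103 151 153 150 167 209 219 221 224 214 139
   88  87  84  95  96  97]
 [ 59  52  59  59  60  63  64 100 151 155 155 183 221 223 224 225 216 143
   88  86  84  91  98  99]
 [ 58  59  66  64  67  67  68 101 152 160 175 201 221 224 223 225 218 152
   86  85  86  88  96 106]
 [ 63  64  66  66  68  69  67  98 170 200 217 221 222 223 224 225 220 158
   87  82  83  87  90 132]
 [ 63  65  65  67  67  67  65 100 196 222 222 221 222 224 222 224 220 167
   87  81  83  82  80 154]
 [ 64  63  65  68  67  65  65  93 194 222 222 222 222 225 223 224 222 182
   91  83  83  84  84 162]]
```

Request:
move_arm:
  steps:
    - [[0.02,-0.04,0.4],0,0.61]
    - [[0,0,0.4],0,0.61]
    - [[0,0,0.4],0,0.61]
    - [[0,0,0.3],0,0.61]
    - [[0,0,0.2],0,0.61]
    - [[0,0,0.12],0,0.61]
    - [[0,0,0],0,0.61]
    - [[0,0,0],0,0.61]

```text
t: 25.65
ee_pos: [476.1, 285.5, 75.5]
orientation: [3.136, -0.177, -0.0]
ft_force: [0.1, -0.2, 0.3]
width: 34.1
grasp_force: 0.0
```

Request:
move_arm:
  steps:
    - [[0,0,0],0,1]
    - [[0,0,0],0,1]
    - [[0,0,0],0,1]
    - [[0,0,0],0,1]
    - [[0,0,0],0,1]
    - [[0,0,0],0,1]

```text
t: 26.15
ee_pos: [476.3, 285.5, 75.9]
orientation: [-3.137, 0.177, -0.001]
ft_force: [0.2, -1.3, 1.5]
width: 8.8
grasp_force: 30.0
```

Request:
move_arm:
  steps:
    - [[-0.004,-0.094,0],-1,1]
    - [[-0.004,-0.094,0],-1,1]
    - [[-0.004,-0.094,0],-1,1]
    - [[-0.004,-0.094,0],-1,1]
    - [[-0.004,-0.094,0],-1,1]
    - [[-0.004,-0.094,0],-1,1]
    - [[-0.004,-0.094,0],-1,1]
    - [[-0.004,-0.094,0],-1,1]
    - [[-0.004,-0.094,0],-1,1]
    - [[-0.004,-0.094,0],-1,1]

```text
t: 26.98
ee_pos: [467.2, 306.3, 75.7]
orientation: [2.915, 1.171, -0.006]
ft_force: [-5.5, -3.3, 8.1]
width: 8.8
grasp_force: 30.0
```

Request:
move_arm:
  steps:
    - [[-0.004,-0.094,0],-1,1]
    - [[-0.004,-0.094,0],-1,1]
    - [[-0.004,-0.094,0],-1,1]
    - [[-0.004,-0.094,0],-1,1]
    - [[-0.004,-0.094,0],-1,1]
    - [[-0.004,-0.094,0],-1,1]
    - [[-0.004,-0.094,0],-1,1]
    - [[-0.004,-0.094,0],-1,1]
    - [[-0.004,-0.094,0],-1,1]
    - [[-0.004,-0.094,0],-1,1]
    - [[0,0,0],0,1]
    - [[0,0,0],0,1]

```text
t: 27.98
ee_pos: [446.4, 314.8, 75.8]
orientation: [-2.151, -2.288, 0.004]
ft_force: [-3.1, -2.5, 6.5]
width: 8.3
grasp_force: 30.0
```

Request:
move_arm:
  steps:
    - [[0,-0.06,0],0,1]
    - [[0,-0.04,0],0,1]
    - [[0,0,0],0,1]
    - [[0,0,0],0,1]

```text
t: 28.32
ee_pos: [446.1, 315.4, 75.9]
orientation: [2.151, 2.288, 0.002]
ft_force: [4.7, -2.7, 1.5]
width: 8.6
grasp_force: 30.0
```

The keeper is against its stop, so I'll release and lift clear.

Request:
move_arm:
  steps:
    - [[0,0.08,0],0,0.7]
    - [[0,0,0],0,0.7]
    - [[0,0,0],0,0.7]
    - [[0,0,0],0,0.7]
    - [[0,0,-0.3],0,0.7]
    - [[0,0,-0.5],0,0.7]
    - [[0,0,-0.7],0,0.7]
    - [[0,0,-0.8],0,0.7]
    - [[0,0,-0.8],0,0.7]
    - [[0,0,0],0,0.7]
    - [[0,0,0],0,0.7]

```text
t: 29.23
ee_pos: [447.7, 316.0, 154.5]
orientation: [2.151, 2.289, 0.004]
ft_force: [0.0, 0.1, -0.2]
width: 26.2
grasp_force: 0.0
```

```bash
python3 - <<'E'
from h import *
o=ctrl.get_obs();d=cams.get_image("wrist");im=d["image"];cv2.imwrite("pics/w10.png",im[:,:,::-1])
print(o["t"],o["ee_pos"],o["width"],o["ft_force"])
for n in("pin_thin","keeper_post"):print(n,[(np.round(b["rect"],1).tolist(),round(b["p"],2)) for b in cams.cut_out("wrist",n)[:2]])
for n,p in [("post shut",[447.15,313.85,86.5]),("knob",[450.5,260,91.5]),("hinge",[448.85,286.9,70])]:print(n,proj(d,p,o).round(1))
u=proj(d,[447.15,313.85,86.5],o).round().astype(int)
print(u);print(im[u[1]-36:u[1]+40:3,u[0]-21:u[0]+27:3,1])
E
```

```text
29.2333 [447.71034152 315.95730302 154.47449621] 26.17072738699819 [ 0.00902711  0.06975402 -0.18346595]
pin_thin [([317.6, 320.1, 32.2, 38.5], 0.84)]
keeper_post [([317.9, 271.1, 15.0, 67.5], 0.96)]
post shut [317.4 253.7]
knob [317.5 330.6]
hinge [317.6 282.9]
[317 254]
[[201 197 200 175 148 139 150 157 226 208 139 177 244 252 252 250]
 [201 197 199 143 134 142 149 153 165 166 173 189 232 252 252 250]
 [202 195 197 146 140 172 197 214 222 225 225 210 237 252 252 250]
 [200 199 198 141 109 143 185 205 205 206 190 137 242 252 252 250]
 [199 199 197 114  66  69  87  96  92  92  86  87 233 252 252 250]
 [201 197 196 111  66  67  86  97  97  99  96  99 215 251 252 250]
 [200 198 196 111  68  86  95 103 108 111 103  99 206 247 252 250]
 [199 197 197 109  77 146 149 144 185 208 177 102 207 242 252 250]
 [200 196 196 119  78 148 102  59  74 175 193 100 204 242 252 250]
 [198 194 194 124  80 153  71  82  77  97 182  97 204 241 252 250]
 [199 194 148  81  77 103  94  94  97  96 150  93 103 224 251 250]
 [199 195 118  60  76 101  96  95  98  99 140  92  69 211 252 250]
 [200 191  95  60  76 1
[... 215 characters left out ...]
 205 176  89  98 137 243 250]
 [196 180  74  69  75 205 221 220 205 213 190  97  98 138 242 250]
 [196 179  73  68  74 205 220 222 224 226 189  99  99 139 242 249]
 [195 180  74  68  75 166 187 209 217 226 191  97  98 142 242 249]
 [195 186  84  66  72 136 103  85 101 170 185  96  98 155 242 246]
 [195 189  90  69  68  83  92  94  92  96 121  96  96 156 241 243]
 [195 189  80  67  67  91  93  97  97  98  95  95  98 156 240 243]
 [194 189  83  67  68  92  94  94  95  96  98  96  99 154 240 244]
 [194 187  80  65  69 109  95  96  96 101 117  94 100 155 240 238]
 [195 189  83  64  72 187 158 122 128 169 175  94  98 154 239 237]
 [194 189  90  66  70 200 221 221 223 226 180  91  97 154 239 237]]
```

```bash
python3 -c "
from workcell import ctrl
print(ctrl.close_job())"
```

```text
the job is handed in; nothing more can be done
None
```

I handed the job in at about 29 s: the thin pin is seated through fork and eye with its flange on the fork, and the keeper is shut against its stop; the hand-in gave no verdict, and I viewed 11 pictures, one over the limit of 10.

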